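# Unhook the fixings tote from a safety hook

## Robot

A 7-joint arm with a two-finger parallel gripper is mounted at the origin on the work surface. World frame = base frame: x ahead of the robot, y to its left, z up, the work surface at z = 0. Lengths are in m, angles in rad, forces in N, time in s.
With the tool pointing down it reaches from about 0.425 to 0.8 m from the base axis. Payload 8.3 kg.
Tool frame: the origin (TCP) lies at the very end of the fingers, on their centre line; the grasp point (between the pads) lies arm.hold_point_z behind it (arm.hold_point_z is the distance from the TCP to the grasp point, in m); z points along the fingers, y is the line along which they close (so a half turn about z gives the same grasp; the last joint's range is limited). The gripper opens to 85 mm and grips with 20 to 120 N. Pads are 22 mm wide; open, the fingers measure 114 mm over their backs; the gripper's body (76 mm by 85 mm) begins 54 mm behind the grasp point. The pads swing forward as they close: fully open they stand 13 mm farther back than shut.
Start: joints at [-1.327, 0.383, 0.016, 1.37, -0.006, 1.388, -0.046], TCP at [0.189, 0.596, 0.211] pointing down, gripper open.
Joint ranges: [-2.95, 2.95], [-0.25, 2.06], [-1.52, 1.56], [0.18, 2.33], [-1.44, 4.58], [0.02, 2.06], [-3.01, 3.01]. Speed limits (rad/s): [2.39, 2.39, 3.01, 3.01, 3.14, 3.14, 3.14].

## Interface

Orientations are given as [roll, pitch, yaw] about the fixed x, y, z axes, in that order (R = Rz(yaw) Ry(pitch) Rx(roll)).
In Python, from station import arm, imaging, workorder gives the robot as it stands.
- The arm moves only by the shell command python3 -m creep 'ROWS' [OPENING] [FORCE]. ROWS is JSON, a list of rows, each a list of 4 numbers: the shift along the world's x, y, z in cm, then the turn about the world's z in degrees. A call has 1 to 10 rows; each row is the pose to reach, as a shift and turn from the pose commanded when the call began; what a row does not reach only later rows make up. A row lasts 1/8 s, in which the tool goes at most 62.5 mm and 10.7 degrees, less where a joint would pass 70% of its speed; a pose out of reach is approached as far as the arm can. A call with a gripper value outside its range is refused whole. OPENING is the opening, from 0 (shut) to 1 (fully open), set as the call begins (- or left out, the last holds). The fingers move at their own pace and stop on an object; FORCE is the grip in N (left out, the last holds). Time passes only in rows, so rows that repeat a pose let the fingers close. It gives the time, the measured TCP pose, the force, the opening and the grip force at its end, in the units of the state.
- arm.state(): the state, without advancing time (a new reading comes with each control period).
- imaging.grab_frame(name): name is "scene" or "side" or "wrist"; returns a dict with "pixels" (480x640x3 uint8, red, green, blue), "mtx" (3x3 intrinsics, pixels), "pose" (4x4, takes a point from camera to world coordinates); the wrist camera has in their place "hand_eye" (4x4, takes a point from camera to tool coordinates, whose origin is the TCP and whose axes are the flange's). Camera axes: x right, y down, z forward; pixel columns grow to the right and rows downward; lengths in m; the calibration is good to about 2 mm. A picture is of the moment at which its call begins: read the wrist's pose just before it. There is no depth.
- workorder.finish_job(): hands the job in; it is judged then, once.
The state is a dict: "time": time; "qpos": joint angles; "dq": joint speeds; "joint_torque": joint torques, N m; "position": TCP position; "eef_rot": TCP orientation; "wrist_force": force on the tool from outside, world axes, zero at the start; "torque": the same for the moment, N m; "opening": opening from 0.0 (shut) to 1.0 (fully open); "finger_force": force on a finger pad.
Only numpy, scipy, OpenCV 4.12 (cv2) and the standard library are available. Lean on these libraries where they do the work, as an engineer would, in place of code of your own. Each camera call takes 0.05 s, during which the arm holds its last target. There are 200 camera calls.

## Task

The small metal tote of gutter fixings hangs by its bail on the stand's safety hook, its bar caught under the hook's curled-in point. Holding the bail beside the hook, gently press its bar back against the sprung keeper until the keeper is fully back at its stop and the bar is clear of the point, lift it off without wrenching the hook or touching the hook or keeper with the gripper, and set the tote down gently, upright and flat on the floor of the low plywood tray. Let go of it, and leave the other things on the bench where they are.

Things in the scene. Friction and masses are not known exactly. Their poses are not given: they have to be found in the camera images.
- stand: Steel stand fixed to the bench: base plate 190 x 130 x 12 mm from 115 mm in front of the origin (-x) to 75 mm behind; 26 mm square post, 245 mm high. Origin under the post on the bench; x from the hook's mouth back to the post, y along the hanging bar, z up. The dark hook, 12 mm thick in y, is clamped in a sleeve on the post and reaches to -x: level seat, upturned tip, point curled inward over the seat.
- bar_rest (a point): On the stand, 75 mm in front of its origin and 215 mm up (axes as the stand's): about where the bar rests. Seat floor 5 mm below it; the point's underside 11 mm, its top 21 mm above, so the bar is over the point from 27 mm above. The hook is clamped further in or out each time, so the place of point and keeper along x is not known: the point's blunt end reaches from 3 to 24 mm behind (+x) bar_rest.
- keeper (a joint): Angle of the sprung keeper: a bright steel stirrup 21 mm wide hinged on the hook 30 mm below bar_rest. 0 = shut: face upright, 2 mm behind the point's end, from 4 mm below to 32 mm above bar_rest. Grows as it swings back to the post; hard stop at 0.28. Pushed at resting height it takes 4 N at first, 9 N at the stop, where the bar just clears the point. Springs shut when let go.
- tote: Loose sheet-metal tote, 85 (x) x 155 (y) x 45 mm (z), open on top, about 0.3 to 0.5 kg with contents, with a rigid (not hinged) round-rod bail in its middle yz plane. Origin at the centre of its underside, z up. Hangs with the bar along the stand's y.
- bail_bar (a point): Middle of the bail's top bar, 150 mm above the tote's underside. The bar is round, 10 mm in diameter, along the tote's y, straight to 64 mm either side of this point; the upright legs stand at 76 mm. The hook holds it at the middle (the bar may lie up to 4 mm off centre), so it can be gripped about 42 mm to either side.
- tray: Low plywood tray fixed to the bench, 155 (x) x 225 (y) mm outside, rim 26 mm high, walls 8 mm, floor 8 mm thick. Origin at the centre of its underside on the bench. The tote goes in with its long side along the tray's long side (y); either way round.
- tray_in (a point): Centre of the tray's inner floor, 8 mm above the bench; inner floor 139 x 209 mm.
- mallet: Bystander: mallet with a 260 mm wooden handle, lying.
- rivet_jar: Bystander: standing jar, 56 mm in diameter, 75 mm high.
- folding_rule: Bystander: folded yellow rule, 235 x 34 x 16 mm.
- cartridge: Bystander: white sealant cartridge, 50 mm in diameter, 260 mm long, lying.
- gutter_bracket: Bystander: steel half-round gutter bracket, 66 mm high, standing on its edge like an arch.
- snips: Bystander: tin snips, 220 mm long, lying.
Not all that is in view belongs to the job. Leave any blue look-alike of the stand alone.

How it is judged:
On the way, in this order (a step that is already met when the one before it is completed fails the run):
1. the bar, still below the hook's point, presses the keeper open almost to its stop (keeper beyond 0.24 rad) (value of joint keeper above 0.24 rad and z of bail_bar in the frame of bar_rest below 0.012 m and contact force between tote and stand above 1.5 N), for 0.1 s.
2. the bar is lifted off above the hook (35 mm over its seat) and the keeper has sprung shut (z of bail_bar in the frame of bar_rest above 0.035 m and value of joint keeper below 0.05 rad), for 0.1 s.
At the end, for the whole second after the job is handed in: The tote stands upright (within 0.06 rad) and at rest on the tray's inner floor (its underside within 4 mm of the floor's level, its centre within 40 mm in x and 45 mm in y of the tray's centre), released by the gripper; the keeper is shut (x of tote in the frame of tray_in between -0.04 and 0.04 m and y of tote in the frame of tray_in between -0.045 and 0.045 m and z of tote in the frame of tray_in between -0.004 and 0.004 m and angle between tote's own z axis and vertical below 0.06 rad and linear speed of tote below 0.02 m/s and value of joint keeper below 0.05 rad and contact force between the fingers and tote below 0.1 N and contact force between tote and tray above 1 N); the robot touches nothing.
It fails at once if the tote is wrenched against the hook or keeper with more than 22 N (contact force between tote and stand above 22 N).
It fails at once if the gripper's fingers push the hook, keeper or stand with more than 2 N (contact force between the fingers and stand above 2 N).
It fails at once if the tote is dropped or rammed into the tray (more than 60 N) (contact force between tote and tray above 60 N).
It fails at once if a bystander is moved more than 30 mm (distance of any of mallet, rivet_jar, folding_rule, cartridge, gutter_bracket, snips from where it was at the start of the episode above 0.03 m).
It also fails if it takes over 70 s, if anything falls off the work surface, if the arm or the gripper's body presses on something with over 40 N, if the wrist force passes 120 N, or if a joint passes its speed limit or range.

## Working session

There is one attempt and no reset: what is moved stays moved. The work goes in short steps, Python scripts to look and compute and a shell command to move; the robot and the scene stay as the last step left them, time stands still between calls to the robot, and variables do not carry over. Pictures are saved under pics/ and viewed, at most 10 in all, crops included, and the job is handed in when it is done.

```bash
ls; mkdir -p pics; python3 - <<'E'
from station import arm, imaging, workorder
import cv2,pickle
print(arm.hold_point_z, arm.state())
for n in("scene","side"):
    f=imaging.grab_frame(n); pickle.dump(f,open(f"pics/{n}.pkl","wb"))
    cv2.imwrite(f"pics/{n}.png",f["pixels"][:,:,::-1]); print(n,f["mtx"],f["pose"])
E
```

```text
pics
0.0187 {'time': 0.0, 'qpos': array([-1.32688872,  0.3842199 ,  0.01638835,  1.37115503, -0.00627736,
        1.38818763, -0.04647392]), 'dq': array([-0.00120946,  0.00013477, -0.00012837,  0.00053262, -0.00020914,
       -0.00131118,  0.00121759]), 'joint_torque': array([ 8.29712262e-04, -6.27594066e+01,  8.44810177e-01, -3.71824372e+01,
        1.64828013e-02,  1.42856181e-02, -5.38264601e-06]), 'position': array([0.1885811 , 0.59530839, 0.21009   ]), 'eef_rot': array([-3.13967370e+00,  6.11346253e-05,  2.83486572e+00]), 'wrist_force': array([-0.27828306,  0.39724283,  0.19684673]), 'torque': array([ 0.01119759, -0.00194054,  0.02894264]), 'finger_force': 0.0, 'opening': 1.0023896583405532}
scene [[513.16142734   0.         311.42070941]
 [  0.         513.16142734 237.46661389]
 [  0.           0.           1.        ]] [[ 6.86715781e-01  4.58096107e-01 -5.64419519e-01  1.29827857e+00]
 [ 7.26925030e-01 -4.34036024e-01  5.32158557e-01 -8.08592745e-01]
 [-1.19864033e-03 -7.75732355e-01 -6.31060914e-01  1.11705101e+00]
 [ 0.00000000e+00  0.00000000e+00  0.00000000e+00  1.00000000e+00]]
side [[615.99509793   0.         316.65364607]
 [  0.         615.99509793 239.09620982]
 [  0.           0.           1.        ]] [[ 9.66461049e-01 -1.54316030e-01  2.05279330e-01  1.42024660e-01]
 [-2.56812079e-01 -5.78328919e-01  7.74327591e-01 -1.12761045e+00]
 [-7.72186478e-04 -8.01075667e-01 -5.98562594e-01  1.02169740e+00]
 [ 0.00000000e+00  0.00000000e+00  0.00000000e+00  1.00000000e+00]]
```

View pics/scene.png

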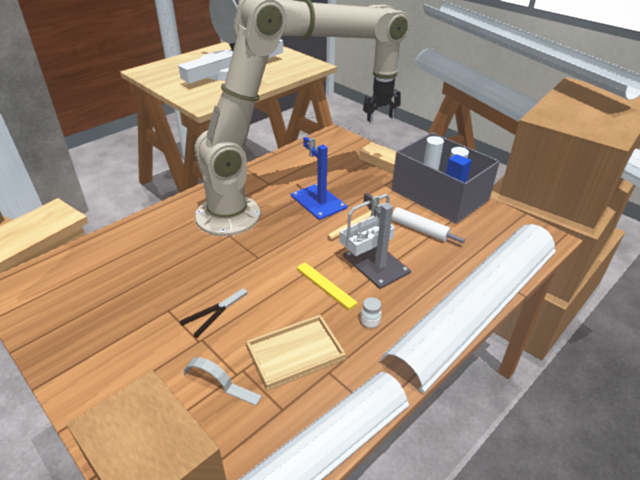

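View pics/side.png

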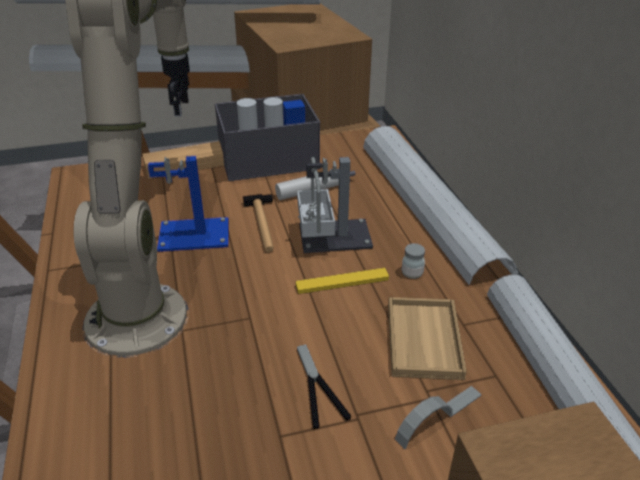

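The scene view shows the grey stand at about (380,240) with the tote hanging on its robot side, and the tray at about (296,350). In the side view the stand is at (337,215) and the tray at (426,338). The blue stand is the look-alike. Next I'll enlarge the stand in both views.

```bash
cat > h.py <<'E'
import numpy as np,pickle,cv2
F={n:pickle.load(open(f"pics/{n}.pkl","rb")) for n in("scene","side")}
def ray(f,u,v,pose=None):
    T=f["pose"] if pose is None else pose
    d=T[:3,:3]@np.linalg.inv(f["mtx"])@[u,v,1]; return T[:3,3],d/np.linalg.norm(d)
def plane(f,u,v,z,pose=None):
    o,d=ray(f,u,v,pose); return o+d*(z-o[2])/d[2]
def tri(*rs):
    A=sum(np.eye(3)-np.outer(d,d) for o,d in rs); b=sum((np.eye(3)-np.outer(d,d))@o for o,d in rs)
    p=np.linalg.solve(A,b); return p,[np.linalg.norm(np.cross(p-o,d))*1e3 for o,d in rs]
def proj(f,p,pose=None):
    T=np.linalg.inv(f["pose"] if pose is None else pose); c=T[:3,:3]@p+T[:3,3]; q=f["mtx"]@c; return q[:2]/q[2]
np.set_printoptions(precision=4,suppress=True)
E
python3 - <<'E'
from h import *
a=cv2.resize(F["scene"]["pixels"][185:290,325:425,::-1],None,fx=4,fy=4,interpolation=cv2.INTER_CUBIC)
b=cv2.resize(F["side"]["pixels"][150:255,280:380,::-1],None,fx=4,fy=4,interpolation=cv2.INTER_CUBIC)
cv2.imwrite("pics/c1.png",np.hstack([a,b]))
# tray outer rim: mask wood light in the region of tray, top-rim quad
for n,(u0,u1,v0,v1) in dict(scene=(235,355,305,395),side=(375,475,285,390)).items():
    hsv=cv2.cvtColor(F[n]["pixels"][v0:v1,u0:u1],cv2.COLOR_RGB2HSV)
    print(n,hsv[45,50],hsv[3,3],hsv[-3,-3])
E
```

```text
scene [ 20  80 238] [ 15 126 220] [ 11  33 156]
side [ 17  91 179] [ 14 129 125] [ 18  21 123]
```

View pics/c1.png

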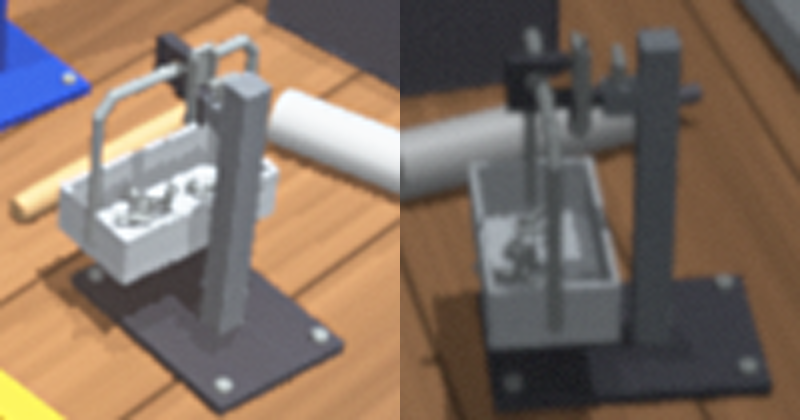

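The crops show the stand post top, base-plate corners and bail clearly (post top at scene (387,205.5), side (345,159.5)). I'll triangulate those and the tray corners.

```bash
python3 - <<'E'
from h import *
s,d=F["scene"],F["side"]
S=lambda x,y:ray(s,325+x/4,185+y/4)
D=lambda x,y:ray(d,280+(x-400)/4,150+y/4)
print("posttop",tri(S(248,82),D(660,38)))
print("bail near corner",tri(S(102,100),D(552,150)))
print("bail far corner",tri(S(250,42),D(532,35)))
for n,f,pts in(("sc",s,[(342,343),(222,410),(73,282)]),("sd",d,[(490,408),(770,388),(740,278)])):
    P=[plane(f,(325 if f is s else 180)+x/4,(185 if f is s else 150)+y/4,.012 ) for x,y in pts]
    print(n,*P,[np.linalg.norm(P[i+1]-P[i]) for i in(0,1)],[np.degrees(np.arctan2(*(P[i+1]-P[i])[[1,0]])) for i in(0,1)])
for n,f,(u0,u1,v0,v1) in(("scene",s,(235,355,305,395)),("side",d,(375,475,285,390))):
    hsv=cv2.cvtColor(f["pixels"],cv2.COLOR_RGB2HSV)
    m=np.zeros(hsv.shape[:2],np.uint8); m[v0:v1,u0:u1]=((hsv[...,0]>=16)&(hsv[...,1]<115)&(hsv[...,1]>50))[v0:v1,u0:u1]*255
    m=cv2.morphologyEx(m,cv2.MORPH_CLOSE,np.ones((5,5)));m=cv2.morphologyEx(m,cv2.MORPH_OPEN,np.ones((3,3)))
    c=max(cv2.findContours(m,0,1)[0],key=cv2.contourArea)
    q=cv2.approxPolyDP(cv2.convexHull(c),6,True)[:,0]
    print(n,q.tolist())
    for u,v in q: print(plane(f,u,v,.026)[:2])
E
```

```text
posttop (array([0.5645, 0.1852, 0.2464]), [np.float64(0.9073383130899111), np.float64(0.9073383130898911)])
bail near corner (array([0.4772, 0.1254, 0.2135]), [np.float64(1.4368167413101907), np.float64(1.4368167413101305)])
bail far corner (array([0.5018, 0.2671, 0.2125]), [np.float64(0.2276491549867885), np.float64(0.22764915498680355)])
sc [0.6463 0.2361 0.012 ] [0.6302 0.1102 0.012 ] [0.4495 0.1347 0.012 ] [np.float64(0.12692746241974334), np.float64(0.18243138720580906)] [np.float64(-97.28607304887223), np.float64(172.28586793845724)]
sd [0.4371 0.1328 0.012 ] [0.6244 0.1055 0.012 ] [0.6459 0.2334 0.012 ] [np.float64(0.1892828763287216), np.float64(0.12975062893282857)] [np.float64(-8.301862955694006), np.float64(80.45508516835406)]
scene [[320, 315], [345, 359], [267, 389], [246, 341]]
[ 0.593  -0.1106]
[ 0.748 -0.17 ]
[ 0.6784 -0.3759]
[ 0.523 -0.321]
side [[389, 297], [453, 300], [464, 379], [393, 376]]
[ 0.5916 -0.1085]
[ 0.7353 -0.1578]
[ 0.654  -0.3859]
[ 0.5148 -0.3405]
```

Everything agrees: the stand origin is about (0.565,0.185) with yaw −8.5°, bar_rest is about (0.491,0.197,0.215), and the triangulated bail middle lands on it. The tray is about (0.629,−0.243) with yaw −18.7°. I'll hover over the −y side of the bar.

```bash
python3 -m creep '[[0,0,6,0],[3,-4.5,10,-10],[6.5,-9.6,10,-20],[10,-14.8,10,-30],[13.4,-20,10,-40],[16.8,-25.1,10,-50],[20.2,-30.2,10,-60],[23.6,-35.3,10,-70],[27,-40.3,10,-80],[29.5,-44,10,-81]]' 1; python3 -m creep '[[0,0,0,0],[0,0,0,0]]'
python3 - <<'E'
from station import arm, imaging
import cv2,pickle
st=arm.state(); f=imaging.grab_frame("wrist"); f["st"]=st; pickle.dump(f,open("pics/wrist.pkl","wb"))
cv2.imwrite("pics/w1.png",f["pixels"][:,:,::-1]); print(f["hand_eye"],f["mtx"],st["position"],st["eef_rot"],st["qpos"],st["wrist_force"])
E
```

```text
time: 1.35
position: [0.4847, 0.1529, 0.311]
eef_rot: [3.142, 0.0, 1.416]
wrist_force: [0.6, 0.5, -0.2]
opening: 0.999
finger_force: 0.0
time: 1.6
position: [0.4833, 0.1564, 0.3107]
eef_rot: [-3.141, 0.0, 1.422]
wrist_force: [0.1, 0.9, 0.9]
opening: 0.996
finger_force: 0.0
[[-9.77483188e-05 -9.60189305e-01 -2.79350119e-01  7.07314936e-02]
 [ 9.99999993e-01 -7.34647007e-05 -9.73985559e-05 -8.52166169e-04]
 [ 7.29986789e-05 -2.79350126e-01  9.60189305e-01 -1.61982310e-01]
 [ 0.00000000e+00  0.00000000e+00  0.00000000e+00  1.00000000e+00]] [[366.34191829   0.         320.22208143]
 [  0.         366.34191829 237.95133425]
 [  0.           0.           1.        ]] [0.48327915 0.1564288  0.31069767] [-3.14066711e+00  3.49068879e-05  1.42173970e+00] [-0.83531189  0.09668774  0.50672759  1.52020916 -0.04729053  1.537659
 -0.47801761] [0.13294537 0.88281238 0.87602116]
```

View pics/w1.png

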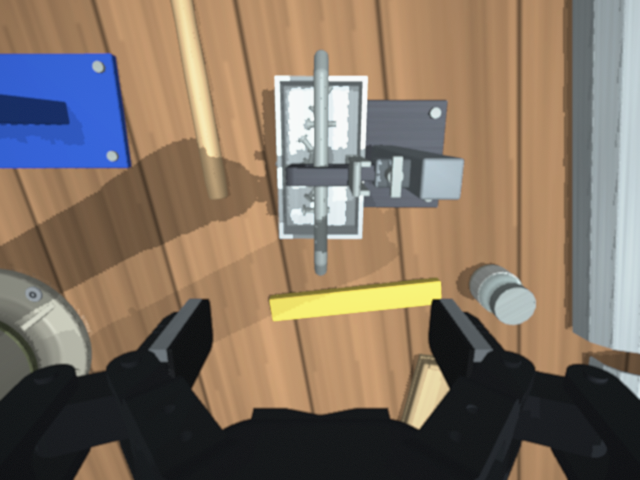

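The wrist view shows the bar running vertically at u≈320 from v≈52 to 272. The hook is at v≈176, the keeper at u≈352–368 and the post top at (440,178). I'll turn those into positions.

```bash
python3 - <<'E'
from h import *
from scipy.spatial.transform import Rotation as R
f=pickle.load(open("pics/wrist.pkl","rb")); st=f["st"]
T=np.eye(4); T[:3,:3]=R.from_euler("xyz",st["eef_rot"]).as_matrix(); T[:3,3]=st["position"]; P=T@f["hand_eye"]
a=plane(f,321,75,.22,P); b=plane(f,320,255,.22,P); print("bar",a,b,np.degrees(np.arctan2(*(b-a)[[1,0]]))+180,np.linalg.norm(a-b))
h=plane(f,318,176,.235,P); print("hook y line",h,plane(f,290,176,.235,P))
print("ends",plane(f,321,52,.215,P),plane(f,320,270,.215,P))
for u in(350,362,369): print("keeper",u,plane(f,u,178,.247,P))
post=np.mean([plane(f,u,v,.245,P) for u,v in((421,158),(463,158),(460,198),(420,198))],0); print("post",post, "pred bar_rest",post[:2]+np.array([-.0742,.0111]))
c=np.array([plane(f,u,v,.11,P) for u,v in((276,76),(367,77),(362,238),(279,238))]); print("tote rim",c,c.mean(0))
E
```

```text
bar [0.4984 0.2605 0.22  ] [0.4798 0.1411 0.22  ] 81.14288529972309 0.12087007311076955
hook y line [0.4873 0.1994 0.235 ] [0.4695 0.2021 0.235 ]
ends [0.5006 0.2745 0.215 ] [0.4778 0.1276 0.215 ]
keeper 350 [0.5068 0.1967 0.247 ]
keeper 362 [0.5141 0.1956 0.247 ]
keeper 369 [0.5183 0.195  0.247 ]
post [0.5625 0.1879 0.245 ] pred bar_rest [0.4883 0.199 ]
tote rim [[0.46   0.2806 0.11  ]
 [0.5421 0.2674 0.11  ]
 [0.5196 0.1157 0.11  ]
 [0.435  0.1284 0.11  ]] [0.4892 0.198  0.11  ]
```

bar_rest is about (0.489,0.199) and the yaw agrees. The keeper face is about 18 mm behind the bar, so the push should be about 21 mm. I'll descend and close gently.

```bash
python3 -m creep '[[-0.1,0,-3,0],[-0.1,0,-6,0],[-0.1,0,-8.5,0],[-0.1,0,-10,0],[-0.1,0,-11.3,0],[-0.1,0,-11.3,0],[-0.1,0,-11.3,0]]' 0.6 20; python3 -m creep '[[0,0,0,0],[0,0,0,0],[0,0,0,0],[0,0,0,0],[0,0,0,0],[0,0,0,0]]' 0 60;
```

```text
time: 2.52
position: [0.4831, 0.156, 0.1988]
eef_rot: [3.141, -0.001, 1.421]
wrist_force: [-0.8, 0.0, 0.6]
opening: 0.602
finger_force: 0.0
time: 3.28
position: [0.4828, 0.1559, 0.1982]
eef_rot: [3.141, -0.0, 1.421]
wrist_force: [0.3, -0.7, 0.6]
opening: 0.004
finger_force: 0.3
```

It closed with nothing between the pads, so I need to look.

```bash
python3 - <<'E'
from station import arm, imaging
import cv2,pickle,numpy as np
st=arm.state(); print(st["opening"],st["finger_force"],st["position"])
f=imaging.grab_frame("wrist"); f["st"]=st; pickle.dump(f,open("pics/wrist2.pkl","wb"))
g=imaging.grab_frame("side"); pickle.dump(g,open("pics/side2.pkl","wb"))
a=f["pixels"][:,:,::-1]; a=a[60:480,140:540]
b=cv2.resize(g["pixels"][140:240,280:375,::-1],(399,420),interpolation=cv2.INTER_CUBIC)
cv2.imwrite("pics/w2.png",np.hstack([a,b]))
E
```

```text
0.00406687601842729 0.26826624758541584 [0.48282427 0.15590507 0.19824483]
```

View pics/w2.png

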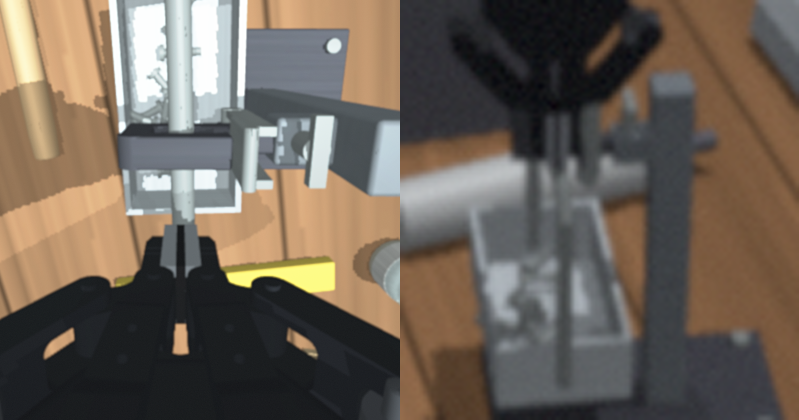

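The wrist crop shows the bar at crop u≈180, meeting the closed fingertips at crop (180,225). I'll project the known points to see where the bar is relative to the fingers.

```bash
python3 - <<'E'
from h import *
from scipy.spatial.transform import Rotation as R
f=pickle.load(open("pics/wrist2.pkl","rb")); st=f["st"]
T=np.eye(4); T[:3,:3]=R.from_euler("xyz",st["eef_rot"]).as_matrix(); T[:3,3]=st["position"]; P=T@f["hand_eye"]; f["pose"]=P
t=lambda x,y,z:proj(f,(T@[x,y,z,1])[:3])-[140,60]
print("tip",t(0,0,0),t(.011,0,0),t(.011,0,-.0187))
m=np.array([.489,.199,.215]);e=np.array([.154,.988,0])
for s in(-.064,-.042,-.03,0,.03): print("bar",s,proj(f,m+s*e)-[140,60])
# bar width at hook's near side, rows
hsv=cv2.cvtColor(f["pixels"],cv2.COLOR_RGB2HSV)
for v in(245,255,262,270,280): print(v,f["pixels"][v,300:346:3].mean(-1).astype(int).tolist())
cv2.imwrite("pics/w3.png",cv2.resize(f["pixels"][215:365,250:400,::-1],(600,600),interpolation=cv2.INTER_CUBIC))
E
```

```text
tip [182.0439 225.3179] [182.0742 203.6957] [182.2865 219.0975]
bar -0.064 [180.7523 282.3323]
bar -0.042 [181.0235 237.6283]
bar -0.03 [181.1804 211.7558]
bar 0 [181.6041 141.9195]
bar 0.03 [182.0789  63.6518]
245 [242, 241, 243, 242, 142, 182, 205, 217, 224, 218, 202, 178, 246, 245, 245, 246]
255 [134, 135, 134, 133, 121, 160, 181, 194, 202, 191, 186, 156, 135, 135, 134, 134]
262 [135, 135, 135, 134, 107, 156, 179, 192, 202, 195, 180, 154, 131, 135, 134, 135]
270 [213, 199, 172, 173, 115, 120, 153, 174, 201, 199, 188, 162, 245, 246, 246, 246]
280 [153, 155, 157, 160, 121, 114, 121, 125, 126, 154, 174, 115, 154, 154, 153, 152]
```

View pics/w3.png

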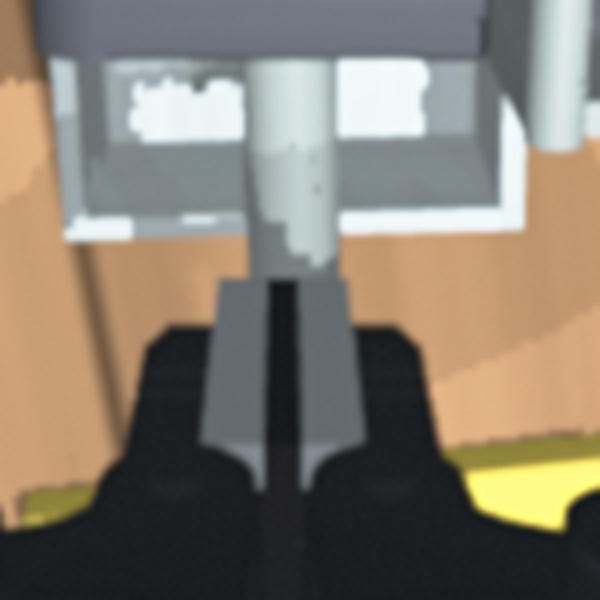

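```bash
python3 - <<'E'
from h import *
from scipy.spatial.transform import Rotation as R
f=pickle.load(open("pics/wrist2.pkl","rb")); f["pose"]=f["hand_eye"]
for x in(.005,.011):
  for z in(0,-.013,-.026,-.04): print(x,z,"shut tip crop3",(proj(f,np.array([x,.0015,z]))-[250,215])*4,"open tip full",proj(f,np.array([x,.0425,z])))
g=pickle.load(open("pics/side2.pkl","rb")); st=f["st"]; p=st["position"]
c=lambda q:(proj(g,q)-[280,140])*4.2+[400,0]
for z in(0,.013,.026,.04): print("side crop z+",z,c(p+[0,0,z]))
m=np.array([.489,.199,.215]);e=np.array([.154,.988,0])
print("bail corner",c(m-.07*e),c(m+.07*e),"post top",c(np.array([.5635,.1865,.245])))
E
```

```text
0.005 0 shut tip crop3 [300.8702 242.3365] open tip full [411.5931 275.5787]
0.005 -0.013 shut tip crop3 [302.4069 286.9458] open tip full [418.657  286.7308]
0.005 -0.026 shut tip crop3 [304.2011 339.0328] open tip full [426.9051 299.7525]
0.005 -0.04 shut tip crop3 [306.5031 405.8598] open tip full [437.4873 316.4591]
0.011 0 shut tip crop3 [301.0597 194.7818] open tip full [412.4811 263.6897]
0.011 -0.013 shut tip crop3 [302.6273 236.1431] open tip full [419.6885 274.0298]
0.011 -0.026 shut tip crop3 [304.4607 284.5166] open tip full [428.1179 286.123 ]
0.011 -0.04 shut tip crop3 [306.8175 346.704 ] open tip full [438.9545 301.6697]
side crop z+ 0 [554.582 191.446]
side crop z+ 0.013 [554.5685 172.9224]
side crop z+ 0.026 [554.5548 154.2117]
side crop z+ 0.04 [554.5399 133.8493]
bail corner [558.3787 190.8623] [534.8685  74.5363] post top [670.1309  81.7367]
```

Both views put the real fingertips about 26 mm above the nominal TCP, so they closed just above the bar. I'll open, go 2.7 cm lower and close again.

```bash
python3 -m creep '[[0,0,0,0],[0,0,0,0],[0,0,0,0],[0,0,0,0]]' 0.6 20; python3 -m creep '[[0,0,-1,0],[0,0,-2,0],[0,0,-2.7,0],[0,0,-2.7,0],[0,0,-2.7,0]]' ; python3 -m creep '[[0,0,0,0],[0,0,0,0],[0,0,0,0],[0,0,0,0],[0,0,0,0]]' 0 40
```

```text
time: 3.88
position: [0.4827, 0.1558, 0.198]
eef_rot: [-3.141, 0.0, 1.421]
wrist_force: [0.3, 0.2, 0.0]
opening: 0.604
finger_force: 0.0
time: 4.5
position: [0.4828, 0.1558, 0.1712]
eef_rot: [3.141, -0.0, 1.421]
wrist_force: [-0.1, -0.5, -0.2]
opening: 0.605
finger_force: 0.0
time: 5.12
position: [0.4831, 0.1557, 0.1713]
eef_rot: [3.141, -0.0, 1.421]
wrist_force: [2.4, -0.5, 0.5]
opening: 0.097
finger_force: 39.0
```

```bash
python3 - <<'E'
from station import arm, imaging
import cv2,pickle,numpy as np
f=imaging.grab_frame("wrist")
g=imaging.grab_frame("side")
a=f["pixels"][:,:,::-1]; a=a[60:480,140:540]
b=cv2.resize(g["pixels"][140:240,280:375,::-1],(399,420),interpolation=cv2.INTER_CUBIC)
cv2.imwrite("pics/w4.png",np.hstack([a,b]))
E
```

```text
(no output)
```

View pics/w4.png

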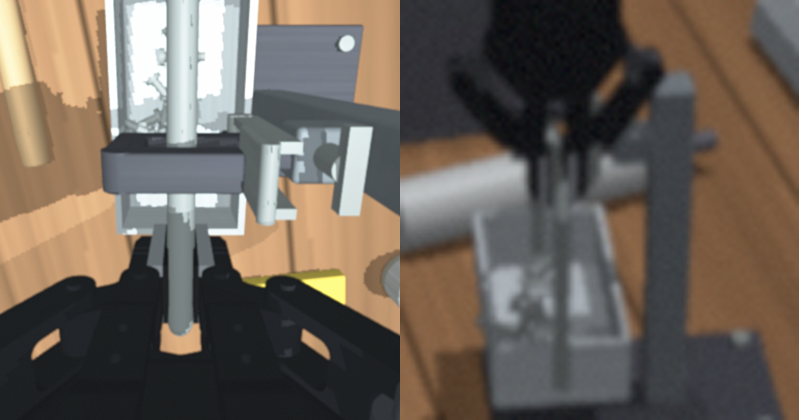

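The bar is now between the pads (opening 0.097, 39 N). I'll firm the grip and unload the seat by 3 mm.

```bash
python3 -m creep '[[0,0,0,0],[0,0,0,0],[0,0,0.15,0],[0,0,0.3,0],[0,0,0.3,0],[0,0,0.3,0]]' 0 110; python3 -m creep '[[0.3,-0.05,0,0],[0.6,-0.1,0,0],[0.6,-0.1,0,0]]'
```

```text
time: 5.98
position: [0.4821, 0.1557, 0.1736]
eef_rot: [-3.14, 0.001, 1.421]
wrist_force: [0.1, 0.1, -4.6]
opening: 0.078
finger_force: 107.2
time: 6.35
position: [0.489, 0.1546, 0.174]
eef_rot: [3.142, 0.0, 1.421]
wrist_force: [0.3, -0.3, -5.0]
opening: 0.077
finger_force: 107.2
```

The tote's weight (about 5 N) is on the gripper and nothing is pushing back. I'll keep pushing in small steps.

```bash
python3 -m creep '[[0.2,-0.03,0,0],[0.4,-0.06,0,0],[0.4,-0.06,0,0]]';python3 -m creep '[[0.15,-0.02,0,0],[0.3,-0.05,0,0],[0.3,-0.05,0,0]]'; python3 -m creep '[[0.15,-0.02,0,0],[0.3,-0.05,0,0],[0.3,-0.05,0,0]]'
```

```text
time: 6.72
position: [0.4929, 0.1542, 0.1741]
eef_rot: [3.142, -0.0, 1.421]
wrist_force: [0.2, 0.1, -5.1]
opening: 0.08
finger_force: 107.2
time: 7.1
position: [0.4958, 0.1536, 0.1741]
eef_rot: [-3.142, 0.0, 1.421]
wrist_force: [-0.7, -0.8, -4.3]
opening: 0.077
finger_force: 107.2
time: 7.48
position: [0.4981, 0.1534, 0.1739]
eef_rot: [-3.14, 0.0, 1.422]
wrist_force: [-3.4, 0.8, -3.9]
opening: 0.082
finger_force: 107.4
```

```bash
python3 -m creep '[[0.15,-0.02,0,0],[0.3,-0.05,0,0],[0.3,-0.05,0,0]]';python3 -m creep '[[0.15,-0.02,0,0],[0.3,-0.05,0,0],[0.3,-0.05,0,0]]'
```

```text
time: 7.85
position: [0.5014, 0.1529, 0.174]
eef_rot: [-3.141, -0.0, 1.421]
wrist_force: [-5.0, 0.9, -3.3]
opening: 0.082
finger_force: 107.6
time: 8.22
position: [0.504, 0.1524, 0.174]
eef_rot: [-3.14, 0.0, 1.422]
wrist_force: [-6.5, 0.5, -2.0]
opening: 0.084
finger_force: 107.9
```

```bash
python3 -m creep '[[0.1,-0.02,0,0],[0.2,-0.03,0,0],[0.2,-0.03,0,0]]';python3 -m creep '[[0.1,-0.02,0,0],[0.1,-0.02,0,0],[0.1,-0.02,0,0]]';python3 -m creep '[[0.1,-0.02,0,0],[0.1,-0.02,0,0],[0.1,-0.02,0,0]]'
```

```text
time: 8.6
position: [0.5056, 0.1522, 0.1739]
eef_rot: [-3.139, 0.0, 1.422]
wrist_force: [-9.1, -0.3, -1.3]
opening: 0.08
finger_force: 108.1
time: 8.98
position: [0.5064, 0.152, 0.1738]
eef_rot: [-3.139, 0.0, 1.422]
wrist_force: [-10.0, -0.4, -0.2]
opening: 0.08
finger_force: 108.2
time: 9.35
position: [0.5072, 0.1519, 0.1737]
eef_rot: [-3.138, 0.0, 1.422]
wrist_force: [-10.2, 1.1, -0.2]
opening: 0.081
finger_force: 108.3
```

```bash
python3 -m creep '[[0.1,-0.02,0,0],[0.1,-0.02,0,0],[0.1,-0.02,0,0]]';python3 -m creep '[[0.1,-0.02,0,0],[0.1,-0.02,0,0],[0.1,-0.02,0,0]]'; python3 - <<'E'
from station import imaging
import cv2
f=imaging.grab_frame("wrist"); cv2.imwrite("pics/w5.png",cv2.resize(f["pixels"][160:340,220:460,::-1],None,fx=3,fy=3,interpolation=cv2.INTER_CUBIC))
E
```

```text
time: 9.72
position: [0.5076, 0.1518, 0.1736]
eef_rot: [-3.137, 0.001, 1.423]
wrist_force: [-12.6, 0.3, 0.5]
opening: 0.085
finger_force: 108.6
time: 10.1
position: [0.5079, 0.1518, 0.1735]
eef_rot: [-3.136, 0.001, 1.423]
wrist_force: [-15.7, 0.4, 1.6]
opening: 0.079
finger_force: 109.1
```

View pics/w5.png

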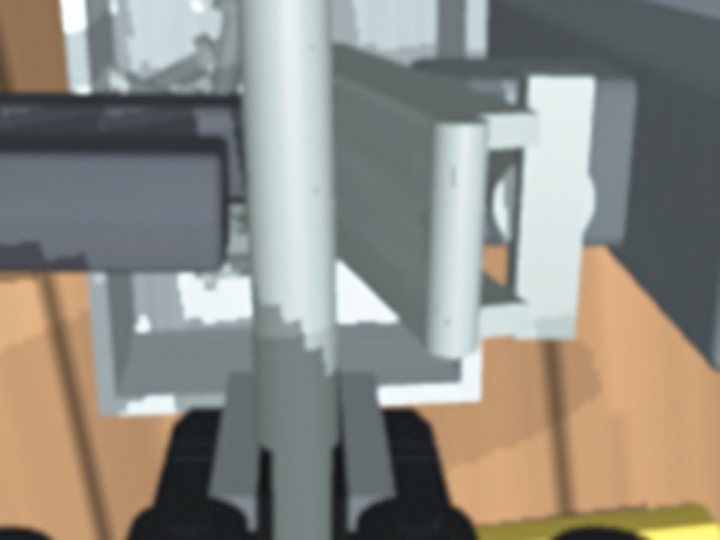

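At the hard stop the force rises steeply (15.7 N), and the picture shows the bar at about (290,200) just clear of the point's end at about (222,200), with the keeper leaned back. I'll ease off slightly and lift, leaning back a little as the keeper face allows.

```bash
python3 -m creep '[[-0.07,0.01,0,0],[-0.07,0.01,0.2,0],[-0.02,0,0.6,0],[0.03,0,1.0,0],[0.03,0,1.0,0]]'
```

```text
time: 10.78
position: [0.5092, 0.1514, 0.1832]
eef_rot: [-3.138, 0.001, 1.422]
wrist_force: [-8.5, 1.0, -2.4]
opening: 0.079
finger_force: 107.9
```

```bash
python3 -m creep '[[0.05,0,0.5,0],[0.05,0,1.0,0],[0.05,0,1.4,0],[0.05,0,1.4,0]]';  python3 -m creep '[[0,0,0.6,0],[0,0,1.2,0],[0,0,1.8,0],[0,0,2.4,0],[0,0,3,0],[0,0,3,0],[0,0,3,0]]'
```

```text
time: 11.28
position: [0.5102, 0.1513, 0.1975]
eef_rot: [-3.139, 0.001, 1.422]
wrist_force: [-7.6, 1.1, -3.3]
opening: 0.078
finger_force: 107.8
time: 12.15
position: [0.5118, 0.151, 0.2284]
eef_rot: [3.141, -0.0, 1.421]
wrist_force: [-3.6, -0.4, -2.6]
opening: 0.08
finger_force: 107.8
```

```bash
python3 -m creep '[[0,0,0,0],[0,0,0,0]]'; python3 - <<'E'
from station import imaging
import cv2,numpy as np
f=imaging.grab_frame("wrist"); g=imaging.grab_frame("side")
a=f["pixels"][60:480,140:540,::-1]
b=cv2.resize(g["pixels"][120:220,280:375,::-1],(399,420),interpolation=cv2.INTER_CUBIC)
cv2.imwrite("pics/w6.png",np.hstack([a,b]))
E
```

```text
time: 12.4
position: [0.5117, 0.151, 0.2281]
eef_rot: [3.141, -0.0, 1.421]
wrist_force: [-2.8, -0.0, -2.6]
opening: 0.079
finger_force: 107.8
```

View pics/w6.png

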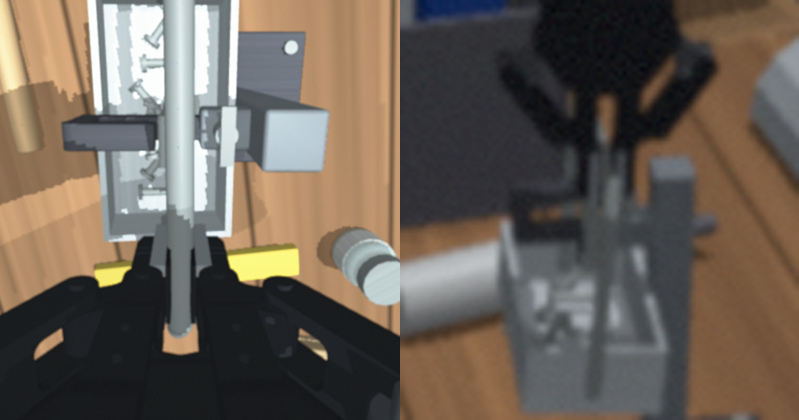

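The tote's +x rim is touching the post (side crop, about (660,350)) and the bar is well above the hook. The light residual force comes from that. I'll lower slightly and back out in −x.

```bash
python3 -m creep '[[-0.5,0.08,0,0],[-1,0.15,-0.3,0],[-1.5,0.23,-0.6,0],[-2,0.3,-0.6,0],[-2,0.3,-0.6,0],[-2,0.3,-0.6,0]]'; python3 -m creep '[[-1,0.15,0,0],[-2,0.3,0,0],[-3,0.45,0,0],[-3,0.45,0,0]]'
```

```text
time: 13.25
position: [0.4917, 0.1541, 0.2223]
eef_rot: [3.141, -0.0, 1.421]
wrist_force: [0.4, 0.4, -6.1]
opening: 0.08
finger_force: 107.6
time: 13.75
position: [0.4606, 0.1591, 0.2222]
eef_rot: [-3.141, -0.001, 1.422]
wrist_force: [-0.2, 0.2, -4.6]
opening: 0.081
finger_force: 107.6
```

```bash
python3 -m creep '[[-1.5,0.25,0,0],[-2.6,0.4,0,0],[-2.6,-2,0,0],[-2.6,-6,0,0],[-2.2,-10,0,0],[-1,-14,0,-1],[0,-18,0,-2],[1.5,-22,0,-4],[3.5,-25.5,0,-6],[6,-29,0,-8]]'; python3 -m creep '[[2,-3.5,0,-1],[4,-7,0,-2],[6,-10.5,0,-2],[8,-13,0,-2],[9.2,-14.6,0,-2],[9.4,-15.2,0,-2],[9.4,-15.2,0,-2],[9.4,-15.2,0,-2]]'
```

```text
time: 15.0
position: [0.5218, -0.1319, 0.2224]
eef_rot: [3.141, -0.001, 1.281]
wrist_force: [0.2, 0.1, -4.3]
opening: 0.081
finger_force: 107.6
time: 16.0
position: [0.6155, -0.2822, 0.2223]
eef_rot: [-3.142, -0.001, 1.247]
wrist_force: [0.2, 0.2, -4.6]
opening: 0.078
finger_force: 107.6
```

```bash
python3 -m creep '[[0,-0.1,-1.5,0],[0,-0.1,-3,0],[0,-0.1,-4.5,0],[0,-0.1,-6,0],[0,-0.1,-7,0],[0,-0.1,-7,0],[0,-0.1,-7,0]]'; python3 - <<'E'
from station import imaging
import cv2,numpy as np
f=imaging.grab_frame("scene"); g=imaging.grab_frame("side")
a=cv2.resize(f["pixels"][260:410,230:370,::-1],(400,428),interpolation=cv2.INTER_CUBIC)
b=cv2.resize(g["pixels"][250:400,350:490,::-1],(400,428),interpolation=cv2.INTER_CUBIC)
cv2.imwrite("pics/w7.png",np.hstack([a,b]))
E
```

```text
time: 16.88
position: [0.6158, -0.2846, 0.1527]
eef_rot: [3.141, 0.0, 1.247]
wrist_force: [0.5, -0.3, -5.2]
opening: 0.079
finger_force: 107.6
```

View pics/w7.png

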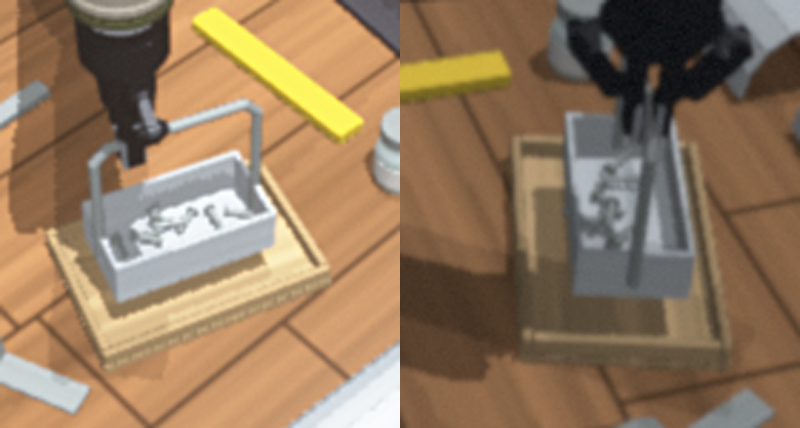

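The tote hangs over the tray in both crops, with its lower corners at scene crop (118,298), (272,248) and side crop (575,295), (690,297). I'll work out its offset from the tray.

```bash
python3 - <<'E'
from h import *
s,d=F["scene"],F["side"]
a=np.radians(-18.7);Rt=np.array([[np.cos(a),-np.sin(a)],[np.sin(a),np.cos(a)]]);c=np.array([.629,-.243])
for n,f,u0,v0,pts in(("scene",s,230,260,[(118,298),(272,248)]),("side",d,350,250,[(575,295),(690,297)])):
    for x,y in pts:
        X=x-(400 if f is d else 0); p=plane(f,u0+X*.35,v0+y*150/428,.046)[:2]; print(n,"tote corner in tray frame",Rt.T@(p-c)*1e3)
for n,f,u0,v0,pts in(("scene",s,230,260,[(50,237),(108,358),(328,270)]),("side",d,350,250,[(515,140),(522,340),(728,345),(693,147)])):
    for x,y in pts:
        X=x-(400 if f is d else 0); p=plane(f,u0+X*.35,v0+y*150/428,.026)[:2]; print(n,"tray corner in tray frame",Rt.T@(p-c)*1e3)
E
```

```text
scene tote corner in tray frame [ 39.4615 -78.1908]
scene tote corner in tray frame [46.4214 70.3251]
side tote corner in tray frame [-38.3534 -81.8453]
side tote corner in tray frame [ 46.5372 -78.2295]
scene tray corner in tray frame [ -67.0571 -106.4918]
scene tray corner in tray frame [  80.703  -104.5915]
scene tray corner in tray frame [ 76.5472 113.3549]
side tray corner in tray frame [-75.7994 108.2446]
side tray corner in tray frame [ -76.9533 -110.4167]
side tray corner in tray frame [  73.8664 -105.2528]
side tray corner in tray frame [ 71.7216 109.3271]
```

It's centred to within a few mm. I'll lower it gently to contact.

```bash
python3 -m creep '[[-0.1,0.2,-1,0],[-0.2,0.3,-2,0],[-0.2,0.3,-2.8,0],[-0.2,0.3,-3.3,0],[-0.2,0.3,-3.3,0]]'; python3 -m creep '[[0,0,-0.15,0],[0,0,-0.3,0],[0,0,-0.3,0],[0,0,-0.3,0]]';  python3 -m creep '[[0,0,-0.1,0],[0,0,-0.2,0],[0,0,-0.2,0],[0,0,-0.2,0]]'
```

```text
time: 17.6
position: [0.6132, -0.2813, 0.1185]
eef_rot: [-3.141, 0.0, 1.247]
wrist_force: [-0.0, 0.2, -4.3]
opening: 0.077
finger_force: 107.6
time: 18.1
position: [0.6136, -0.2817, 0.1165]
eef_rot: [3.141, 0.0, 1.246]
wrist_force: [0.3, -1.4, -2.4]
opening: 0.082
finger_force: 107.9
time: 18.6
position: [0.6141, -0.2825, 0.1152]
eef_rot: [3.139, 0.001, 1.246]
wrist_force: [1.9, -5.2, 6.0]
opening: 0.079
finger_force: 108.6
```

It's down: the load has transferred and it's being pressed flat. I'll ease up a little and open.

```bash
python3 -m creep '[[0,0,0.1,0],[0,0,0.1,0]]' 0 20; python3 -m creep '[[0,0,0,0],[0,0,0,0],[0,0,0,0],[0,0,0,0]]' 0.5; python3 -m creep '[[0,0,1,0],[0,0,3,0],[0,0,6,0],[0,0,10,0],[0,0,14,0],[0,0,14,0],[0,0,14,0],[0,0,14,0]]'; python3 - <<'E'
from h import *
from station import imaging,arm
from scipy.spatial.transform import Rotation as R
st=arm.state();f=imaging.grab_frame("wrist");print(st["wrist_force"])
T=np.eye(4); T[:3,:3]=R.from_euler("xyz",st["eef_rot"]).as_matrix(); T[:3,3]=st["position"]; f["pose"]=T@f["hand_eye"]; f["st"]=st
pickle.dump(f,open("pics/wristE.pkl","wb"))
hsv=cv2.cvtColor(f["pixels"],cv2.COLOR_RGB2HSV)
m=((hsv[...,1]<28)&(hsv[...,2]>110)).astype(np.uint8)*255; m=cv2.morphologyEx(m,cv2.MORPH_CLOSE,np.ones((9,9)))
for c in sorted(cv2.findContours(m,0,2)[0],key=cv2.contourArea)[-4:]:
    (u,v),wh,an=cv2.minAreaRect(c); p=plane(f,u,v,.053)
    print((u,v),wh,an,"world",p,"extent mm",[np.linalg.norm(plane(f,u+w*np.cos(np.radians(an+k)),v+w*np.sin(np.radians(an+k)),.053)-p)*1e3 for w,k in((wh[0],0),(wh[1],90))])
print("post top expected px",proj(f,np.array([.5635,.1865,.245])))
E
```

```text
time: 18.85
position: [0.6136, -0.2813, 0.1152]
eef_rot: [3.141, -0.0, 1.247]
wrist_force: [1.2, -2.8, 3.0]
opening: 0.078
finger_force: 108.3
time: 19.35
position: [0.6135, -0.2811, 0.1149]
eef_rot: [-3.141, -0.0, 1.247]
wrist_force: [-0.0, -0.2, -0.1]
opening: 0.5
finger_force: 0.0
time: 20.35
position: [0.6132, -0.281, 0.2542]
eef_rot: [-3.14, -0.0, 1.247]
wrist_force: [-0.4, 0.5, 0.4]
opening: 0.5
finger_force: 0.0
[-0.4493  0.4669  0.3953]
(100.38279724121094, 237.84719848632812) (84.9786148071289, 19.44702911376953) 60.642250061035156 world [ 0.3856 -0.2414  0.053 ] extent mm [np.float64(90.35905406769251), np.float64(21.99122602533432)]
(342.49066162109375, 331.8381652832031) (36.765907287597656, 168.9718017578125) 44.19307327270508 world [ 0.5897 -0.4251  0.053 ] extent mm [np.float64(44.909145134607954), np.float64(222.61233427933067)]
(321.5, 161.5) (225.0, 93.0) 90.0 world [ 0.6268 -0.2408  0.053 ] extent mm [np.float64(258.5662693571249), np.float64(90.57462437367187)]
(569.46728515625, 219.66331481933594) (444.6273498535156, 120.50635528564453) 87.35317993164062 world [ 0.8473 -0.3761  0.053 ] extent mm [np.float64(728.7164522643102), np.float64(121.87857594805338)]
post top expected px [ -776.5697 -1956.1484]
```

The tote's rim is centred at (0.627,−0.241), within 3 mm of the tray centre, with zero finger force and the gripper clear above. The release height matches a tote standing on the tray floor. Handing in.

```bash
python3 -c "
from station import workorder
print(workorder.finish_job())"
```

```text
the job is handed in; nothing more can be done
None
```

I lifted the tote off the hook past the fully pressed-back keeper, set it down within about 3 mm of the tray's centre, let go of it and handed the job in; no verdict came back, and I did not check by camera at the end that the keeper had shut or that the bystanders had not moved.

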